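# Fit the keyed drive spindle into a food processor's hub

## Robot

A 6-joint arm with a two-finger parallel gripper is mounted at the origin on a cart in front of the work surface, level with it; the furniture and walls round the work are solid. World frame = base frame: x ahead of the robot, y to its left, z up, the work surface at z = 0. Lengths are in m, angles in rad, forces in N, time in s.
With the tool pointing down it reaches from about 0.3 to 0.75 m from the base axis. Payload 8.5 kg.
Tool frame: the origin (TCP) lies between the finger pads; the fingertips stand 14 mm ahead of it and the grasp point (between the pads) lies 5 mm behind it; z points along the fingers, y is the line along which they close (so a half turn about z gives the same grasp; the last joint's range is limited). The gripper opens to 85 mm and grips with 20 to 120 N. Pads are 22 mm wide; open, the fingers measure 114 mm over their backs; the gripper's body (76 mm by 85 mm) begins 54 mm behind the grasp point. The pads swing forward as they close: fully open they stand 13 mm farther back than shut.
Start: joints at [-0.215, 0.381, 1.297, -0, 1.464, -0.215], TCP at [0.55, 0, 0.245] pointing down, gripper open.
Joint ranges: [-3.11, 3.11], [-0.89, 2.33], [0.22, 2.48], [-1.42, 4.56], [0.17, 2.85], [-2.88, 2.88]. Speed limits (rad/s): [2.39, 2.39, 3.14, 3.14, 3.14, 3.14].

## Interface

Orientations are given as a unit quaternion [x, y, z, w].
In Python, from workcell import bot gives the robot as it stands.
- The arm moves only by the tool carry_out, never from a script. Its argument "deltas" is a list of rows, each an object of numbers: "ax", "ay", "az": the turn, a rotation vector about the tool's x, y, z in degrees; "tx", "ty", "tz": the shift along the tool's x, y, z in m; "gripper": the closure in counts, from 0 (fully open) to 255 (shut). A call has 1 to 20 rows; each row is the pose to reach, as a shift and turn from the pose commanded when the call began, along the tool's axes at that moment; what a row does not reach only later rows make up. A row lasts 1/8 s, in which the tool goes at most 62.5 mm and 10.7 degrees, less where a joint would pass 70% of its speed; a pose out of reach is approached as far as the arm can. A call with a gripper value outside its range is refused whole. The fingers move at their own pace and stop on an object; "force" is the grip in N (left out, the last holds). Time passes only in rows, so rows that repeat a pose let the fingers close. It gives the time, the measured TCP pose, the force, the opening and the grip force at its end, in the units of the state.
- bot.read_state(): the state, without advancing time (a new reading comes with each control period).
- bot.snapshot(name): name is "scene" or "side" or "wrist"; returns the picture (480x640x3 uint8, red, green, blue); there is no depth.
- bot.calibration(name): a dict with "fovy" (degrees; the focal length in pixels is half the picture's height over the tangent of half this angle, whatever the lens; pixels are square), "cx", "cy" (the principal point, pixels), "extrinsics" (4x4, takes a point from world to camera coordinates); the wrist camera has in their place "T_tool_cam" (4x4, takes a point from camera to tool coordinates, whose origin is the TCP and whose axes are the flange's). Camera axes: x right, y down, z forward; pixel columns grow to the right and rows downward; lengths in m; the calibration is good to about 2 mm. A picture is of the moment at which its call begins: read the wrist's pose just before it. calibration takes no time and is no camera call.
- bot.job_done(): hands the job in; it is judged then, once.
Trained networks look in the newest picture that a camera, given by its name, has taken for a name from the list of things; names that differ only in an ending like _2 or _b are one class to them, and where a whole thing is asked for, a point or a joint stands for the part that bears it (a point fixed in the world has none). Each returns a list of dicts, best first, with "conf" (0 to 1); they miss things now and then, are a little off and sometimes report something else, mostly with a low value. They report only what shows in the picture. A call takes as long as a camera call. They do not tell look-alikes from the thing itself.
- bot.find_in(name, camera): "at" ([column, row] in pixels, amid what is visible of it).
The state is a dict: "clock": time; "qpos": joint angles; "dq": joint speeds; "tau": joint torques, N m; "position": TCP position; "eef_rot": TCP orientation; "force": force on the tool from outside, world axes, zero at the start; "wrist_torque": the same for the moment, N m; "gripper_width": finger opening in m; "gripper_force": force on a finger pad.
Only numpy, scipy, OpenCV 4.12 (cv2) and the standard library are available. Lean on these libraries where they do the work, as an engineer would, in place of code of your own. Each camera call takes 0.05 s, during which the arm holds its last target. There are 200 camera calls.

## Task

Get the food processor's drive base ready: first press the round vacuum-foot plunger on the base right down to its stop and let it come back up, then take the drive spindle out of its wooden holder and push it into the steel hub, turning it until its key slips into the keyway, and press it fully home against the spring until its collar sits flat on the hub. Finish while still gripping the spindle and pressing it down, because the spring lifts it again if you let go; do not knock over or shove the mug, jar and tin standing nearby.

Things in the scene. Friction and masses are not known exactly. Their poses are not given: they have to be found in the camera images.
- drive_base: White rounded drive base, 130 x 210 mm, 40 mm tall, fixed to the worktop. Origin at the centre of its underside, z up, -x its front long side. On its top stand the hub at (0, +48) mm and the plunger at (0, -52) mm. The hub is an upright steel sleeve 40 mm across and 42 mm tall; it is stiff and turns about its axis only under more than 0.6 N m.
- hub_mouth (a point): Centre of the hub's upper mouth, 82 mm above the worktop; axes of the base. Bore 22.6 mm wide; one keyway, 8.4 mm wide, runs down all its length and reaches 16.6 mm from the axis. From the axis it points to the base's front (-x), turned up to 30 degrees either way, not reported: see it from above or find it by turning the spindle under light pressure.
- seat (a joint): Spring seat (a steel disc) inside the hub, sliding down: 0 = up, with its top 24 mm below the hub's mouth; 0.008 = pushed down by a spindle that is fully home. The spring pushes up with 3 N at 0 and 8 N at 0.008.
- plunger (a joint): Vacuum-foot plunger: travel in m, 0 = up, 0.012 = down at its stop. The spring pushes back with 3 N at the top and 7 N at the stop and returns it when let go.
- plunger_top (a point): Centre of the top of the plunger's black mushroom head, 35 mm across; 72 mm above the worktop when up, 60 mm when down. It moves with the plunger.
- holder: Light wooden block, 74 x 74 mm and 40 mm tall, fixed to the worktop, with one round upright hole 36 mm wide and 36 mm deep in its middle, in which the spindle stands. Origin at the centre of its underside.
- spindle: Keyed spindle, 80 mm tall, 0.15 kg, upright in the holder, its lower end 8 mm above the worktop. Origin: centre of the lower end, z up. White grip block on top (z 38 to 80 mm): 34 mm along x, 24 mm thick along y, flat faces to +y and -y. Below it a round grey collar 44 mm across (z 32 to 38 mm), with a nub on its rim above the key, which rests on the holder.
- spindle_collar (a point): Point on the spindle's axis at the collar's underside; meets the hub's mouth when fully home. Below it: steel shaft 20 mm across and 32 mm long, tapered to 11 mm over the lowest 8 mm. One key, 6 mm wide, on the spindle's -x side reaches 15 mm from the axis; it runs from the collar to 14 mm above the lower end, so 14 mm of plain shaft enter the bore first.
- mug: Bystander: green mug, 96 mm tall; origin at the centre of its underside.
- honey_jar: Bystander: squat glass jar with a grey lid, 102 mm tall; origin at the centre of its underside.
- tin: Bystander: food tin, 75 mm across, 110 mm tall; origin at the centre of its underside.
There are look-alikes about, which are no part of the job. What is shaped like the spindle but red is not meant.

How it is judged:
On the way, in this order (a step that is already met when the one before it is completed fails the run):
1. the plunger is pressed down to its stop (value of joint plunger above 0.0105 m), for 0.05 s.
2. the spindle has been lifted out of its holder, with the plunger back up (z of spindle in the frame of holder above 0.038 m and value of joint plunger below 0.002 m), for 0.1 s.
3. the spindle is fully home in the hub and pressed down (z of spindle_collar in the frame of hub_mouth between -0.003 and 0.002 m and horizontal distance between spindle_collar and hub_mouth below 0.003 m and angle between spindle's own z axis and vertical below 0.09 rad and value of joint seat above 0.006 m and contact force between the fingers and spindle above 2 N), for 0.2 s.
At the end, for the whole second after the job is handed in: Still gripped (over 2 N) and pressed on the base (over 3 N), at rest: collar within 2 mm of the hub's mouth and 3 mm of its axis, upright within 5 degrees, spring seat down over 6 mm; plunger back up; mug, jar and tin upright within 30 mm of where they were (all of step 3 and contact force between spindle and drive_base above 3 N and value of joint plunger below 0.002 m and linear speed of spindle below 0.03 m/s and distance of each of mug, honey_jar, tin from where it was at the start of the episode below 0.03 m and angle between each of mug, honey_jar, tin's own z axis and vertical below 0.3 rad); the arm keeps its last pose, push and grip.
It fails at once if the mug, jar or tin is knocked over or shoved more than 30 mm (distance of any of mug, honey_jar, tin from where it was at the start of the episode above 0.03 m or angle between any of mug, honey_jar, tin's own z axis and vertical above 0.5 rad).
It also fails if it takes over 61 s, if anything falls off the work surface, if the arm or the gripper's body presses on something with over 40 N, if the wrist force passes 120 N, or if a joint passes its speed limit or range.

## Working session

There is one attempt and no reset: what is moved stays moved. The work goes in short steps, Python scripts to look and compute and a tool call to move; the robot and the scene stay as the last step left them, time stands still between calls to the robot, and variables do not carry over. Pictures are saved under pics/ and viewed, at most 10 in all, crops included, and the job is handed in when it is done.

Besides the shell and the picture viewer there is one more tool, called after "Emit:" as name(argument=value, ...) on one line, values as JSON. carry_out: Moves the arm, as the interface text tells. Its arguments: {"type":"object","properties":{"deltas":{"type":"array","items":{"type":"object","properties":{"ax":{"type":"number"},"ay":{"type":"number"},"az":{"type":"number"},"tx":{"type":"number"},"ty":{"type":"number"},"tz":{"type":"number"},"gripper":{"type":"number"}}}},"force":{"type":"number"}},"required":["deltas"]}

```bash
mkdir -p pics; cat > h.py <<'E'
import numpy as np, cv2
from workcell import bot
from scipy.spatial.transform import Rotation as R
def cam(name,s=None):
    c=bot.calibration(name); f=240/np.tan(np.radians(c["fovy"])/2)
    if "extrinsics" in c: T=np.linalg.inv(np.array(c["extrinsics"]))
    else:
        s=s or bot.read_state(); W=np.eye(4); W[:3,:3]=R.from_quat(s["eef_rot"]).as_matrix(); W[:3,3]=s["position"]
        T=W@np.array(c["T_tool_cam"])
    return f,c["cx"],c["cy"],T
def onz(C,px,z):
    f,cx,cy,T=C; d=T[:3,:3]@np.array([(px[0]-cx)/f,(px[1]-cy)/f,1]); o=T[:3,3]
    return o+d*(z-o[2])/d[2]
def proj(C,p):
    f,cx,cy,T=C; q=np.linalg.inv(T)@np.append(p,1); return np.array([cx+f*q[0]/q[2],cy+f*q[1]/q[2]])
def snap(name,fn=None):
    s=bot.read_state(); im=np.asarray(bot.snapshot(name))
    if fn: cv2.imwrite("pics/"+fn,im[:,:,::-1])
    return im,cam(name,s)
E
python3 - <<'E'
from h import *
np.set_printoptions(precision=3,suppress=True)
s=bot.read_state(); print(s)
a,_=snap("scene"); b,_=snap("side"); w,_=snap("wrist")
cv2.imwrite("pics/all.png",cv2.resize(np.vstack([np.hstack([a,b]),np.hstack([w,w*0])]),(800,600),interpolation=cv2.INTER_AREA)[:,:,::-1])
Z=dict(drive_base=.04,plunger_top=.072,hub_mouth=.082,holder=.04,spindle=.06,mug=.05,honey_jar=.05,tin=.05)
for c in ("scene","side","wrist"):
    C=cam(c)
    print(c,C[3][:3,3],bot.calibration(c))
    for n,z in Z.items():
        for d in bot.find_in(n,c)[:3]: print(n,np.round(d["at"]),round(d["conf"],2),onz(C,d["at"],z)[:2])
E
```

```text
{'clock': 0.0, 'qpos': array([-0.215,  0.381,  1.298,  0.   ,  1.464, -0.215]), 'dq': array([ 0.001,  0.001,  0.001, -0.   , -0.   , -0.001]), 'tau': array([ -0.001, -44.847, -23.129,  -0.   ,   0.005,   0.   ]), 'position': array([0.55 , 0.   , 0.245]), 'eef_rot': array([ 0.707,  0.707, -0.   , -0.001]), 'force': array([-0.408, -0.105,  0.273]), 'wrist_torque': array([0.03 , 0.008, 0.001]), 'gripper_force': 0.0, 'gripper_width': 0.08544414820907492}
scene [ 0.04  -0.805  0.808] {'fovy': 51.18270432610498, 'cx': 316.64042178642757, 'cy': 237.88390989322983, 'extrinsics': array([[ 0.802, -0.597,  0.021, -0.53 ],
       [-0.372, -0.526, -0.765,  0.209],
       [ 0.467,  0.606, -0.644,  0.989],
       [ 0.   ,  0.   ,  0.   ,  1.   ]])}
drive_base [225. 215.] 0.95 [0.465 0.121]
drive_base [232. 211.] 0.39 [0.486 0.126]
plunger_top [235. 210.] 0.41 [0.476 0.087]
hub_mouth [226. 215.] 0.55 [0.442 0.068]
holder [226. 213.] 0.62 [0.469 0.127]
holder [299. 293.] 0.56 [ 0.459 -0.206]
spindle [354. 271.] 0.97 [ 0.583 -0.238]
spindle [296. 278.] 0.8 [ 0.468 -0.183]
mug [382. 331.] 0.68 [ 0.527 
[... 749 characters left out ...]
0.73 [ 0.524 -0.387]
tin [378. 251.] 0.71 [ 0.705 -0.122]
wrist [0.549 0.082 0.374] {'fovy': 62.17227858910387, 'cx': 319.349234622118, 'cy': 233.93459706396803, 'T_tool_cam': array([[-0.   , -0.949, -0.317,  0.082],
       [ 1.   , -0.   , -0.001, -0.001],
       [ 0.001, -0.317,  0.949, -0.129],
       [ 0.   ,  0.   ,  0.   ,  1.   ]])}
drive_base [228.  75.] 0.65 [0.478 0.101]
plunger_top [220.  84.] 0.88 [0.478 0.094]
hub_mouth [232.  73.] 0.97 [0.49 0.1 ]
holder [255. 348.] 0.96 [ 0.486 -0.147]
spindle [250. 384.] 0.73 [ 0.483 -0.173]
spindle [356. 421.] 0.71 [ 0.585 -0.217]
honey_jar [229.  78.] 0.32 [0.481 0.098]
tin [436. 334.] 0.93 [ 0.658 -0.125]
tin [221.  89.] 0.63 [0.474 0.091]
```

View pics/all.png

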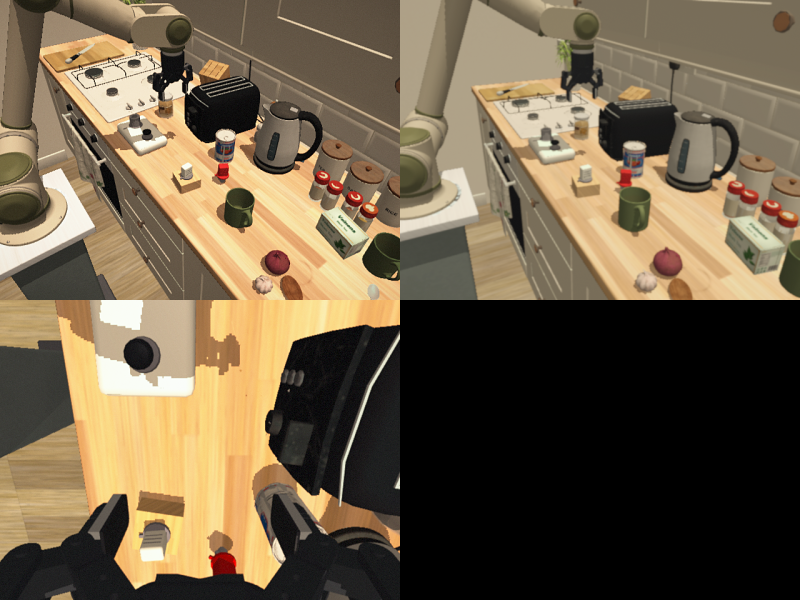

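Above: the wrist picture shows the black plunger head at about (226,88), the white-gripped spindle in its wooden holder at (248,384), the red look-alike at (356,421). In the scene picture, candidates for the spindle are the white one at (296,278) and the red one at (354,271). I choose the white one. The plunger has only one candidate, on the base at about (235,212). I move over the base and shut the gripper.

Emit:
carry_out(deltas=[{"tx":0.045,"ty":-0.04,"gripper":255},{"tx":0.09,"ty":-0.08,"gripper":255},{"tx":0.09,"ty":-0.08,"gripper":255},{"tx":0.09,"ty":-0.08,"gripper":255}], force=60)

```text
schema error: expected keys ax, ay, az, tx, ty, tz, gripper
```

```bash
python3 - <<'E'
from h import *
np.set_printoptions(precision=4,suppress=True)
im,C=snap("wrist"); print(bot.read_state()["position"])
v=np.vstack([im]);cv2.imwrite("pics/base.png",v[:,:,::-1])
for n,z in dict(plunger_top=.072,hub_mouth=.082,drive_base=.04).items():
    for d in bot.find_in(n,"wrist")[:2]: print(n,np.round(d["at"]),round(d["conf"],2),onz(C,d["at"],z)[:2])
sc,S=snap("scene"); 
x=cv2.resize(sc[250:340,250:400],(750,450),interpolation=cv2.INTER_CUBIC); cv2.imwrite("pics/crop.png",x[:,:,::-1])
E
```

```text
[0.55   0.     0.2453]
plunger_top [219.  86.] 0.71 [0.4774 0.0921]
hub_mouth [232.  74.] 0.57 [0.4895 0.0997]
drive_base [230.  75.] 0.6 [0.4791 0.1011]
```

View pics/base.png

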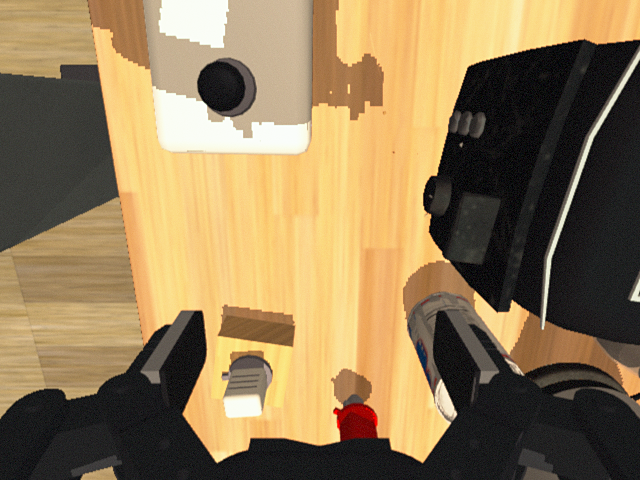

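View pics/crop.png

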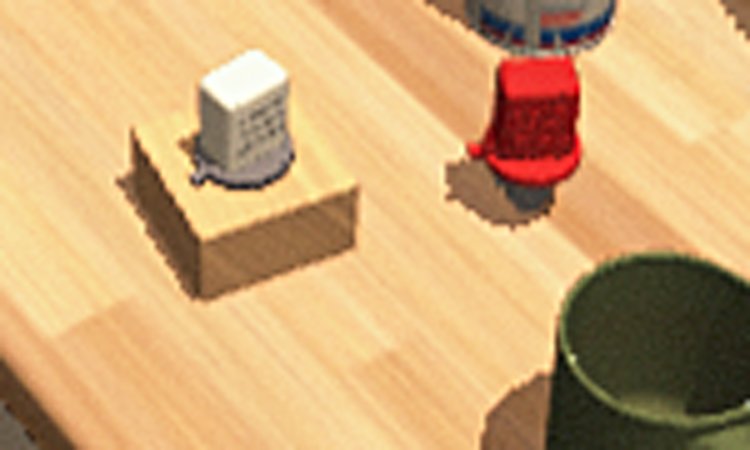

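The crop shows the white-gripped spindle with its grey collar and nub, standing in the wooden block, so the choice holds. The red one stands free beside it. The wrist picture has the plunger head centre at (221,87) and the spindle nub at (226,377), on its -x side. The move was refused because every key is needed in every row.

Emit:
carry_out(deltas=[{"ax":0,"ay":0,"az":0,"tx":0.045,"ty":-0.04,"tz":0,"gripper":255},{"ax":0,"ay":0,"az":0,"tx":0.09,"ty":-0.075,"tz":0,"gripper":255},{"ax":0,"ay":0,"az":0,"tx":0.09,"ty":-0.075,"tz":0,"gripper":255},{"ax":0,"ay":0,"az":0,"tx":0.09,"ty":-0.075,"tz":0,"gripper":255}], force=60)

```text
clock: 2.1
position: [0.4754, 0.0898, 0.2455]
eef_rot: [0.707, 0.707, 0.0, 0.0]
force: [0.7, -0.2, -1.2]
gripper_width: 0.0121
gripper_force: 0.0
```

```bash
python3 - <<'E'
from h import *
np.set_printoptions(precision=4,suppress=True)
im,C=snap("wrist","base2.png"); s=bot.read_state(); print(s["position"],s["clock"],s["qpos"])
for n,z in dict(plunger_top=.072,hub_mouth=.082,drive_base=.04).items():
    for d in bot.find_in(n,"wrist")[:2]: print(n,np.round(d["at"]),round(d["conf"],2),onz(C,d["at"],z)[:2])
E
```

```text
[0.4756 0.0894 0.2454] 2.15 [-0.0592  0.2646  1.4724 -0.0002  1.404  -0.0586]
plunger_top [323. 206.] 0.76 [0.4776 0.0936]
drive_base [320. 121.] 0.7 [0.4754 0.1568]
```

View pics/base2.png

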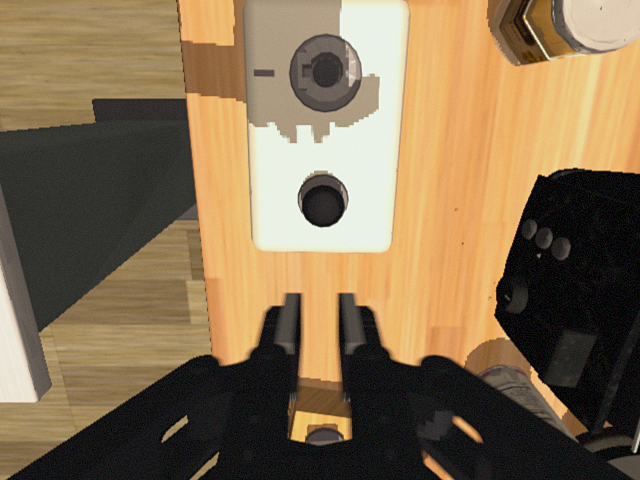

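The wrist picture shows the plunger head centred at (324,205), the hub mouth at about (325,72) and its keyway at (305,70), pointing to -x (front). I press the plunger now.

Emit:
carry_out(deltas=[{"ax":0,"ay":0,"az":0,"tx":0.005,"ty":0.0025,"tz":0.06,"gripper":255},{"ax":0,"ay":0,"az":0,"tx":0.005,"ty":0.0025,"tz":0.115,"gripper":255},{"ax":0,"ay":0,"az":0,"tx":0.005,"ty":0.0025,"tz":0.15,"gripper":255},{"ax":0,"ay":0,"az":0,"tx":0.005,"ty":0.0025,"tz":0.162,"gripper":255},{"ax":0,"ay":0,"az":0,"tx":0.005,"ty":0.0025,"tz":0.169,"gripper":255},{"ax":0,"ay":0,"az":0,"tx":0.005,"ty":0.0025,"tz":0.173,"gripper":255},{"ax":0,"ay":0,"az":0,"tx":0.005,"ty":0.0025,"tz":0.173,"gripper":255}])

```text
clock: 3.18
position: [0.4777, 0.0947, 0.0737]
eef_rot: [0.707, 0.707, 0.0, 0.001]
force: [-4.3, -1.1, 6.5]
gripper_width: -0.0002
gripper_force: 3.4
```

```bash
python3 - <<'E'
from h import *
im=cv2.imread("pics/base2.png")
cv2.imwrite("pics/hub.png",cv2.resize(im[25:120,275:375],(700,600*95*700//(100*600)),interpolation=cv2.INTER_CUBIC)[:600])
s=bot.read_state(); print(s["position"],s["force"],s["clock"])
E
```

```text
[0.47768274 0.0947113  0.0737436 ] [-4.32159053 -1.08062208  6.48906216] 3.175
```

View pics/hub.png

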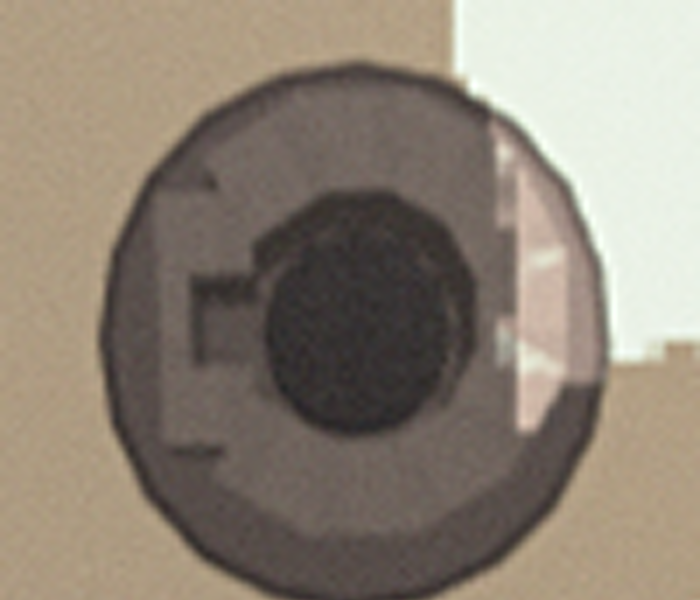

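The hub crop shows the keyway at crop (222,318) and the bore centre at about (362,312). It points to -x, within about 3°. The plunger reading is at the edge, so I press a little deeper, then come up.

Emit:
carry_out(deltas=[{"ax":0,"ay":0,"az":0,"tx":0,"ty":0,"tz":0.003,"gripper":255},{"ax":0,"ay":0,"az":0,"tx":0,"ty":0,"tz":0.004,"gripper":255},{"ax":0,"ay":0,"az":0,"tx":0,"ty":0,"tz":0.004,"gripper":255}])

```text
clock: 3.55
position: [0.478, 0.0948, 0.073]
eef_rot: [0.707, 0.707, 0.001, 0.002]
force: [-15.4, -2.0, 45.5]
gripper_width: 0.0001
gripper_force: 23.4
```

```bash
python3 - <<'E'
from h import *
np.set_printoptions(precision=4,suppress=True)
C=list(cam("wrist")); p=np.array([0.4756,0.0894,0.2454]); C[3]=C[3].copy(); C[3][:3,3]+=p-bot.read_state()["position"]
for px in ([326.7,69.6],[306.7,70.4]): print(onz(C,px,.082))
print(onz(C,[324,205],.072))
for px in ([408,20],[392,240],[243,20],[252,240]): print("edge",onz(C,px,.04))
C=cam("wrist"); C=list(C);C[3]=C[3].copy(); C[3][:3,3]+=np.array([.55,0,.2453])-bot.read_state()["position"]
for px in ([226,377],[243,404],[220,331],[293,343]): print(onz(C,px,.08 if px[1]==404 else .043))
E
```

```text
[0.4803 0.1915 0.082 ]
[0.4667 0.191  0.082 ]
[0.479  0.0943 0.072 ]
edge [0.542  0.2289 0.04  ]
edge [0.5402 0.054  0.04  ]
edge [0.4183 0.2288 0.04  ]
edge [0.4157 0.0541 0.04  ]
[ 0.457  -0.1786  0.043 ]
[ 0.4805 -0.1789  0.08  ]
[ 0.4552 -0.1261  0.043 ]
[ 0.5245 -0.1395  0.043 ]
```

At 45 N the plunger is on its stop. Now up and over to the spindle, turning the tool -90° so that the fingers close along y, and opening them.

Emit:
carry_out(deltas=[{"ax":0,"ay":0,"az":0,"tx":0,"ty":0,"tz":-0.05,"gripper":255},{"ax":0,"ay":0,"az":-10,"tx":0,"ty":0,"tz":-0.11,"gripper":255},{"ax":0,"ay":0,"az":-20,"tx":-0.04,"ty":0,"tz":-0.16,"gripper":0},{"ax":0,"ay":0,"az":-30,"tx":-0.09,"ty":0.002,"tz":-0.17,"gripper":0},{"ax":0,"ay":0,"az":-40,"tx":-0.14,"ty":0.002,"tz":-0.17,"gripper":0},{"ax":0,"ay":0,"az":-50,"tx":-0.19,"ty":0.002,"tz":-0.17,"gripper":0},{"ax":0,"ay":0,"az":-60,"tx":-0.23,"ty":0.002,"tz":-0.17,"gripper":0},{"ax":0,"ay":0,"az":-70,"tx":-0.26,"ty":0.002,"tz":-0.17,"gripper":0},{"ax":0,"ay":0,"az":-80,"tx":-0.274,"ty":0.002,"tz":-0.17,"gripper":0},{"ax":0,"ay":0,"az":-90,"tx":-0.274,"ty":0.002,"tz":-0.17,"gripper":0},{"ax":0,"ay":0,"az":-90,"tx":-0.274,"ty":0.002,"tz":-0.17,"gripper":0},{"ax":0,"ay":0,"az":-90,"tx":-0.274,"ty":0.002,"tz":-0.17,"gripper":0}])

```text
clock: 5.05
position: [0.4797, -0.179, 0.239]
eef_rot: [0.002, 1.0, -0.0, 0.001]
force: [-0.3, 0.6, 0.1]
gripper_width: 0.0851
gripper_force: 0.0
```

```bash
python3 - <<'E'
from h import *
np.set_printoptions(precision=4,suppress=True)
im,C=snap("wrist","sp.png"); s=bot.read_state(); print(s["position"],s["clock"],s["qpos"])
for d in bot.find_in("spindle","wrist")[:2]: print(np.round(d["at"]),round(d["conf"],2),onz(C,d["at"],.07)[:2])
E
```

```text
[ 0.4796 -0.1789  0.2389] 5.1 [-0.5886  0.3184  1.4132 -0.      1.4088 -2.157 ]
[247. 320.] 0.87 [ 0.5738 -0.24  ]
[326. 204.] 0.66 [ 0.4728 -0.1734]
```

View pics/sp.png

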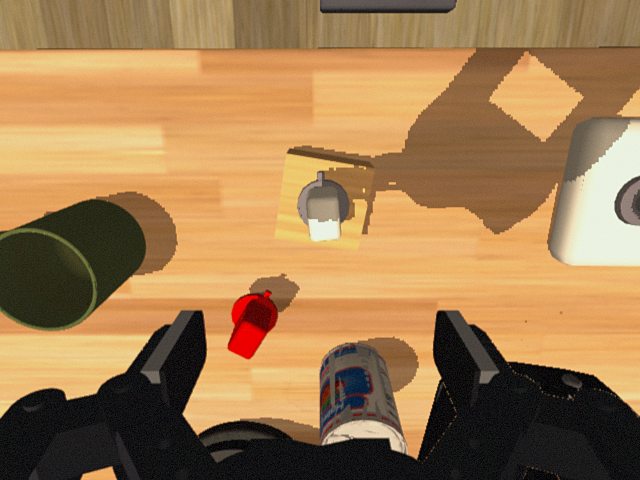

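The wrist picture now has up as -x and right as +y. It shows the spindle top at (324,230), collar around (323,203) and nub at (320,176), so it is close to aligned. The red look-alike is at (255,320), tin at (362,400) and mug at (70,260).

```bash
python3 - <<'E'
from h import *
im=cv2.imread("pics/sp.png")
cv2.imwrite("pics/spc.png",cv2.resize(im[160:250,270:385],(800,626),interpolation=cv2.INTER_CUBIC)[:600])
E
```

```text
(no output)
```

View pics/spc.png

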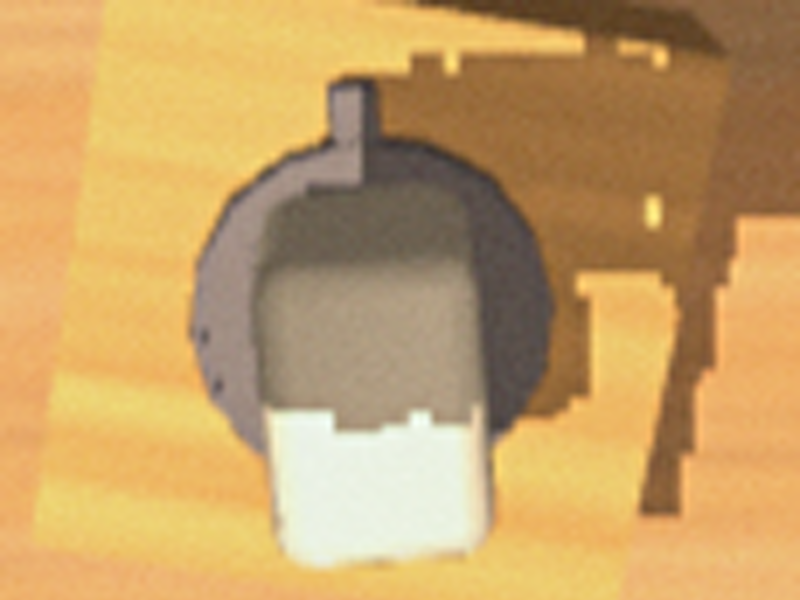

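```bash
python3 - <<'E'
from h import *
np.set_printoptions(precision=4,suppress=True)
C=cam("wrist")
f=lambda u,v,z: onz(C,[270+u/6.957,160+v/6.957],z)
n=f(353,85,.046);c=f(372,310,.046); print(n,c,"yaw",np.degrees(np.arctan2(-(n-c)[1],-(n-c)[0])))
for a,b in (((258,290),(285,555)),((470,270),(492,540))):
    a=f(*a,.088);b=f(*b,.088); print(a,b,np.degrees(np.arctan2((b-a)[1],(b-a)[0])))
E
```

```text
[ 0.4519 -0.1772  0.046 ] [ 0.4788 -0.175   0.046 ] yaw 4.748178946106721
[ 0.466  -0.1872  0.088 ] [ 0.495  -0.1846  0.088 ] 4.986024124171668
[ 0.4639 -0.1652  0.088 ] [ 0.4934 -0.1625  0.088 ] 5.241044819642395
```

Emit:
carry_out(deltas=[{"ax":0,"ay":0,"az":-5,"tx":0,"ty":0.004,"tz":0.06,"gripper":0},{"ax":0,"ay":0,"az":-5,"tx":0,"ty":0.004,"tz":0.115,"gripper":0},{"ax":0,"ay":0,"az":-5,"tx":0,"ty":0.004,"tz":0.155,"gripper":0},{"ax":0,"ay":0,"az":-5,"tx":0,"ty":0.004,"tz":0.174,"gripper":100},{"ax":0,"ay":0,"az":-5,"tx":0,"ty":0.004,"tz":0.174,"gripper":255},{"ax":0,"ay":0,"az":-5,"tx":0,"ty":0.004,"tz":0.174,"gripper":255},{"ax":0,"ay":0,"az":-5,"tx":0,"ty":0.004,"tz":0.174,"gripper":255},{"ax":0,"ay":0,"az":-5,"tx":0,"ty":0.004,"tz":0.174,"gripper":255},{"ax":0,"ay":0,"az":-5,"tx":0,"ty":0.004,"tz":0.174,"gripper":255},{"ax":0,"ay":0,"az":-5,"tx":0,"ty":0.004,"tz":0.174,"gripper":255}], force=80)

```text
clock: 6.4
position: [0.4801, -0.1753, 0.0656]
eef_rot: [-0.044, 0.999, -0.001, 0.001]
force: [0.8, 0.5, 7.9]
gripper_width: 0.023
gripper_force: 79.0
```

Emit:
carry_out(deltas=[{"ax":0,"ay":0,"az":0,"tx":0,"ty":0,"tz":-0.03,"gripper":255},{"ax":0,"ay":0,"az":0,"tx":0,"ty":0,"tz":-0.08,"gripper":255},{"ax":0,"ay":0,"az":0,"tx":0,"ty":0,"tz":-0.13,"gripper":255},{"ax":0,"ay":0,"az":1,"tx":-0.004,"ty":0.04,"tz":-0.14,"gripper":255},{"ax":0,"ay":0,"az":2,"tx":-0.008,"ty":0.09,"tz":-0.14,"gripper":255},{"ax":0,"ay":0,"az":3,"tx":-0.012,"ty":0.14,"tz":-0.14,"gripper":255},{"ax":0,"ay":0,"az":3,"tx":-0.017,"ty":0.19,"tz":-0.14,"gripper":255},{"ax":0,"ay":0,"az":3,"tx":-0.021,"ty":0.24,"tz":-0.14,"gripper":255},{"ax":0,"ay":0,"az":3,"tx":-0.024,"ty":0.274,"tz":-0.14,"gripper":255},{"ax":0,"ay":0,"az":3,"tx":-0.024,"ty":0.274,"tz":-0.14,"gripper":255},{"ax":0,"ay":0,"az":3,"tx":-0.024,"ty":0.274,"tz":-0.14,"gripper":255}])

```text
clock: 7.78
position: [0.4794, 0.0997, 0.2045]
eef_rot: [-0.017, 1.0, -0.0, 0.0]
force: [0.1, -0.9, -1.0]
gripper_width: 0.023
gripper_force: 78.8
```

```bash
python3 - <<'E'
from h import *
np.set_printoptions(precision=4,suppress=True)
im,C=snap("wrist","hv.png"); s=bot.read_state(); print(s["position"],R.from_quat(s["eef_rot"]).as_matrix(),s["clock"],s["gripper_width"],s["force"])
p=proj(C,[.4803,.192,.082]); print(p)
q=proj(C,[s["position"][0],s["position"][1],s["position"][2]-.025]);print(q)
x0,y0=int(p[0])-60,int(p[1])-60
a=cv2.resize(im[y0:y0+120,x0:x0+120],(600,600),interpolation=cv2.INTER_CUBIC)
cv2.imwrite("pics/hv2.png",a[:,:,::-1]); print(x0,y0)
E
```

```text
[0.4795 0.0994 0.2044] [[-0.9994 -0.0341  0.0001]
 [-0.0341  0.9994 -0.0002]
 [-0.0001 -0.0002 -1.    ]] 7.825 0.0233397618162523 [-0.4905  0.3378 -0.8386]
[456.8429 237.6104]
[316.9444 302.1001]
396 177
```

View pics/hv2.png

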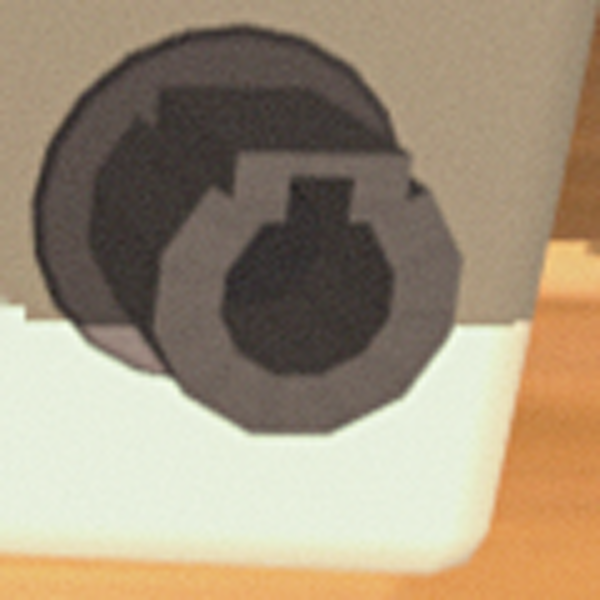

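View pics/hv.png

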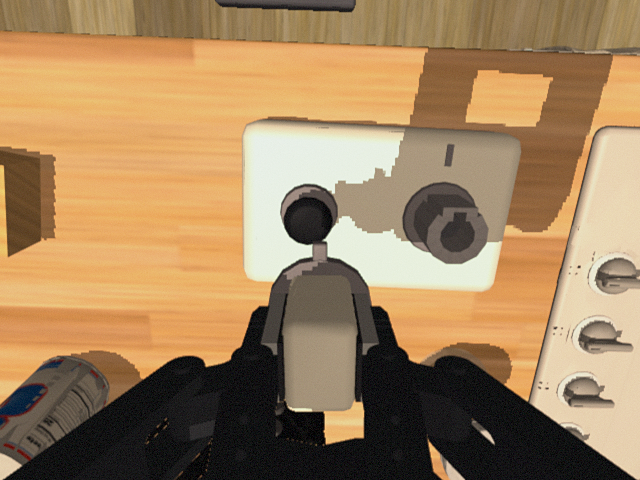

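The wrist picture shows the spindle gripped upright with its nub at (320,250) and collar centred at column about 320. The crop shows the hub mouth centre at crop (308,290) and the keyway end at (322,180).

```bash
python3 - <<'E'
from h import *
np.set_printoptions(precision=4,suppress=True)
C=cam("wrist"); s=bot.read_state(); P=s["position"]
f=lambda u,v: onz(C,[396+u/5,177+v/5],.082)
c=f(308,290);k=f(322,180); d=k-c; print("hub",c,k,np.linalg.norm(d),"yaw",np.degrees(np.arctan2(-d[1],-d[0])))
print("bore w",f(393,290)-f(222,290))
z=P[2]-.0196
n=onz(C,[320,243],z); print("nub",n-P); a=onz(C,[269,300],z);b=onz(C,[371,300],z); print("collar",(a+b)/2-P,b-a)
t=onz(C,[320,258],z);print("collar top-edge",t-P)
Rm=R.from_quat(s["eef_rot"]).as_matrix()
print("shift to hub, tool axes",Rm.T@(np.array([c[0],c[1],.1076])-P))
E
```

```text
hub [0.4786 0.1919 0.082 ] [0.4634 0.1915 0.082 ] 0.015147149344374899 yaw 1.292356426307638
bore w [-0.0008  0.0227  0.    ]
nub [-0.029  -0.     -0.0196]
collar [-0.0039  0.0008 -0.0196] [-0.0014  0.0423  0.    ]
collar top-edge [-0.0226  0.0002 -0.0196]
shift to hub, tool axes [-0.0022  0.0925  0.0968]
```

Emit:
carry_out(deltas=[{"ax":0,"ay":0,"az":0,"tx":-0.0015,"ty":0.045,"tz":0,"gripper":255},{"ax":0,"ay":0,"az":0,"tx":-0.003,"ty":0.085,"tz":0.02,"gripper":255},{"ax":0,"ay":0,"az":0,"tx":-0.003,"ty":0.093,"tz":0.045,"gripper":255},{"ax":0,"ay":0,"az":0,"tx":-0.003,"ty":0.093,"tz":0.06,"gripper":255},{"ax":0,"ay":0,"az":0,"tx":-0.003,"ty":0.093,"tz":0.068,"gripper":255},{"ax":0,"ay":0,"az":0,"tx":-0.003,"ty":0.093,"tz":0.075,"gripper":255},{"ax":0,"ay":0,"az":0,"tx":-0.003,"ty":0.093,"tz":0.075,"gripper":255}])

```text
clock: 8.7
position: [0.4794, 0.1927, 0.1293]
eef_rot: [-0.017, 1.0, -0.0, -0.0]
force: [-0.3, 0.4, -1.6]
gripper_width: 0.0232
gripper_force: 79.0
```

No side force at all, so it went straight in. Next down to where the key meets the mouth, and a little beyond.

Emit:
carry_out(deltas=[{"ax":0,"ay":0,"az":0,"tx":0,"ty":0,"tz":0.003,"gripper":255},{"ax":0,"ay":0,"az":0,"tx":0,"ty":0,"tz":0.006,"gripper":255},{"ax":0,"ay":0,"az":0,"tx":0,"ty":0,"tz":0.009,"gripper":255},{"ax":0,"ay":0,"az":0,"tx":0,"ty":0,"tz":0.009,"gripper":255}])

```text
clock: 9.2
position: [0.4793, 0.1929, 0.1201]
eef_rot: [-0.017, 1.0, -0.0, -0.0]
force: [1.4, -4.5, -3.0]
gripper_width: 0.0228
gripper_force: 78.7
```

The key has slipped in: it is 19 mm deep with no upward push. I ease 1 mm toward -y and press home.

Emit:
carry_out(deltas=[{"ax":0,"ay":0,"az":0,"tx":0,"ty":-0.001,"tz":0.004,"gripper":255},{"ax":0,"ay":0,"az":0,"tx":0,"ty":-0.001,"tz":0.008,"gripper":255},{"ax":0,"ay":0,"az":0,"tx":0,"ty":-0.001,"tz":0.011,"gripper":255},{"ax":0,"ay":0,"az":0,"tx":0,"ty":-0.001,"tz":0.013,"gripper":255},{"ax":0,"ay":0,"az":0,"tx":0,"ty":-0.001,"tz":0.013,"gripper":255}])

```text
clock: 9.82
position: [0.4794, 0.1923, 0.1077]
eef_rot: [-0.017, 1.0, 0.0, 0.0]
force: [-1.9, -0.4, 6.4]
gripper_width: 0.0231
gripper_force: 80.2
```

Emit:
carry_out(deltas=[{"ax":0,"ay":0,"az":0,"tx":0,"ty":0,"tz":0.001,"gripper":255},{"ax":0,"ay":0,"az":0,"tx":0,"ty":0,"tz":0.002,"gripper":255},{"ax":0,"ay":0,"az":0,"tx":0,"ty":0,"tz":0.002,"gripper":255},{"ax":0,"ay":0,"az":0,"tx":0,"ty":0,"tz":0.002,"gripper":255}])

```text
clock: 10.32
position: [0.4795, 0.1924, 0.1076]
eef_rot: [-0.018, 1.0, 0.0, 0.001]
force: [-6.7, -1.1, 24.4]
gripper_width: 0.023
gripper_force: 82.8
```

The collar is on the hub: height as predicted, and the force rises to 24 N without motion. One last look.

Emit:
carry_out(deltas=[{"ax":0,"ay":0,"az":0,"tx":0,"ty":0,"tz":0,"gripper":255},{"ax":0,"ay":0,"az":0,"tx":0,"ty":0,"tz":0,"gripper":255},{"ax":0,"ay":0,"az":0,"tx":0,"ty":0,"tz":0,"gripper":255}])

```text
clock: 10.7
position: [0.4795, 0.1923, 0.1075]
eef_rot: [-0.018, 1.0, 0.0, 0.001]
force: [-7.7, -1.5, 25.0]
gripper_width: 0.0231
gripper_force: 82.8
```

```bash
python3 - <<'E'
from h import *
a,_=snap("scene"); w,_=snap("wrist")
cv2.imwrite("pics/end.png",np.hstack([cv2.resize(a[140:300,150:350],(400,320)),cv2.resize(w,(400,320))])[:,:,::-1])
E
```

```text
(no output)
```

View pics/end.png

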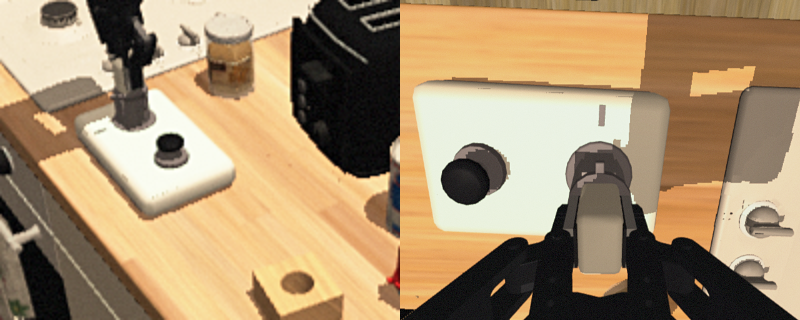

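The spindle sits in the hub at (130,100) on the left and (600,175) on the right. The plunger is up at (172,145), the holder is empty and the jar is untouched. Handing in.

```bash
python3 -c "
from workcell import bot
print(bot.job_done())"
```

```text
the job is handed in; nothing more can be done
None
```

I handed the job in at about 11 s of the 61 s, with no verdict returned: the plunger went to its stop and came back up, and the spindle is keyed into the hub, pressed home at about 25 N and still gripped; no contact with the mug, jar or tin was seen.

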